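# Roll the tambour cover shut over the ribbon

### The job

Packing is done for now, so shield the ribbon from crumbs: of the two roll-top bins on the bench, gently roll the slatted cover of the one that holds the spool of ribbon fully shut, without slamming it, and let go of it. Leave the cover of the other bin, the one with only a marker inside, as it is.

Things in the scene. Friction and masses are not known exactly. Their poses are not given: they have to be found in the camera images.
- spool_cover (a joint): Angle (rad) of the slatted wooden tambour cover of the roll-top bin that holds the red ribbon spool. 0 = shut against its stop, grows as it rolls up and back, 1.3 = fully open; starts at 1.0 to 1.25. Stays where it is left (friction about 2 N at the handle).
- spool_cover_grip (a point): Centre of that cover's handle: a level round steel bar along the axis of rolling, 45 mm long, 18 mm thick (22 mm at its flat ends), on one 12 mm stem at its middle, its centre 36 mm off the slats. Both ends are free (70 mm to the bin's cheeks): it can be pinched end to end from above and may turn between the fingers.
- spool_bin_axis (a point): Middle of that bin's rolling axis, 35 mm above the worktop. Bin fixed: 250 deep (x), 206 wide (y), half-round grey cheeks of radius 122, slats' outside 114 mm. Axes: x to the bin's back, y along the rolling axis, z up. At cover angle q the handle's centre lies at x = -150 cos(0.698 + q), y = 0, z = 150 sin(0.698 + q) mm: in front when shut, near the top when open.
- marker_cover_grip (a point): Centre of the handle of the other bin's cover: the same kind of bin, cover and handle, but only a marker lies inside. It is to stay where it is.

How it is judged:
At the end, for the whole second after the job is handed in: The cover of the bin with the ribbon spool is shut (within 0.13 rad of its stop, about 15 mm at its edge), at rest and let go; the handle of the other bin's cover is within 20 mm of where it started (value of joint spool_cover below 0.13 rad and velocity of joint spool_cover between -0.05 and 0.05 rad/s and distance of marker_cover_grip from where it was at the start of the episode below 0.02 m); the robot touches nothing.
It fails at once if the spool bin's cover was slammed (rolled faster than 3 rad/s, 0.45 m/s at the handle) (velocity of joint spool_cover below -3 rad/s or velocity of joint spool_cover above 3 rad/s).
It fails at once if the other bin's cover was rolled (its handle moved more than 20 mm) (distance of marker_cover_grip from where it was at the start of the episode above 0.02 m).
It also fails if it takes over 35 s, if anything falls off the work surface, if the arm or the gripper's body presses on something with over 40 N, if the wrist force passes 120 N, or if a joint passes its speed limit or range.

### The arm

A 6-joint arm with a two-finger parallel gripper is mounted at the origin on a cart in front of the work surface, level with it; the furniture and walls round the work are solid. World frame = base frame: x ahead of the robot, y to its left, z up, the work surface at z = 0. Lengths are in m, angles in rad, forces in N, time in s.
With the tool pointing down it reaches from about 0.425 to 0.95 m from the base axis. Payload 3.5 kg.
Tool frame: the origin (TCP) lies on the centre line of the jaws, within the pads' length; the fingertips stand 14 mm ahead of it and the grasp point (between the pads) lies 5 mm behind it (tips_ahead is the distance from the TCP to the fingertips, in m); y points along the fingers, z is the direction in which the jaws open and shut, and the axes are right-handed (so a half turn about y gives the same grasp; the last joint's range is limited). The gripper opens to 85 mm and grips with 20 to 120 N. Pads are 22 mm wide; open, the fingers measure 114 mm over their backs; the gripper's body (76 mm by 85 mm) begins 54 mm behind the grasp point. The pads swing forward as they close: fully open they stand 13 mm farther back than shut.
Start: joints at [-1.377, 0.286, 1.577, -0, 1.279, -0.15], TCP at [0.228, -0.635, 0.245] pointing down, gripper open.
Joint ranges: [-2.77, 2.77], [-0.9, 2.22], [0.21, 2.48], [-1.53, 4.67], [0.24, 2.81], [-2.84, 2.84]. Speed limits (rad/s): [2.79, 2.79, 3.14, 3.14, 3.14, 3.14].

### API

Orientations are given as a unit quaternion [x, y, z, w].
In Python, from plant import get_state, read_camera, sign_off, tips_ahead gives the robot as it stands.
- The arm moves only by the tool send_rows, never from a script. Its argument "plan" is a list of rows, each a list of 2 entries, a list of its own where there are three numbers: the shift along the tool's x, y, z in units of 12 cm (1.0 is 12 cm), then the turn, a rotation vector about the tool's x, y, z in units of 360 degrees (1.0 is 360 degrees). In form: [[[tx, ty, tz], [rx, ry, rz]], ...]. A call has 1 to 12 rows; each row shifts and turns the commanded pose from where the row before left it, along the tool's axes as they then stand; what a row does not reach is not made up. A row lasts 1/10 s, in which the tool goes at most 50 mm and 8.59 degrees, less where a joint would pass 70% of its speed; a pose out of reach is approached as far as the arm can. A call with a number of a shift or a turn outside -1 to 1 is refused whole. A call with a gripper value outside its range is refused whole. "gripper" is the closure, from 0 (fully open) to 1 (shut), set as the call begins (left out, the last holds). The fingers move at their own pace and stop on an object; "grip_force" is the grip in N (left out, the last holds). Time passes only in rows, so rows that do not move let the fingers close. It gives the time, the measured TCP pose, the force and the opening at its end, in the units of the state.
- get_state(): the state, without advancing time (a new reading comes with each control period).
- read_camera(name): name is "side" or "top" or "wrist"; returns a dict with "img" (480x640x3 uint8, blue, green, red), "fx", "fy", "cx", "cy" (pixels), "D" ([k1, k2, p1, p2, k3] as OpenCV has them; the pictures are not rectified), "world_from_camera" (4x4, takes a point from camera to world coordinates); the wrist camera has in their place "mount" (4x4, takes a point from camera to tool coordinates, whose origin is the TCP and whose axes are the tool frame's). Camera axes: x right, y down, z forward; pixel columns grow to the right and rows downward; lengths in m; the calibration is good to about 2 mm. A picture is of the moment at which its call begins: read the wrist's pose just before it. There is no depth.
- sign_off(): hands the job in, once; it reports no verdict.
The state is a dict: "time": time; "qpos": joint angles; "dq": joint speeds; "joint_efforts": joint torques, N m; "eef_pos": TCP position; "tcp_rot": TCP orientation; "contact_force": force on the tool from outside, world axes, zero at the start; "wrist_torque": the same for the moment, N m; "opening": opening from 0.0 (shut) to 1.0 (fully open).
Only numpy, scipy, OpenCV 4.12 (cv2) and the standard library are available. Lean on these libraries where they do the work, as an engineer would, in place of code of your own. Each camera call takes 0.05 s, during which the arm holds its last target. There are 200 camera calls.

## Working session

There is one attempt and no reset: what is moved stays moved. The work goes in short steps, Python scripts to look and compute and a tool call to move; the robot and the scene stay as the last step left them, time stands still between calls to the robot, and variables do not carry over. Pictures are saved under pics/ and viewed, about 8 in all and at most 12, crops included, and the job is handed in when it is done.

Besides the shell and the picture viewer there is one more tool, called after ">>>" by a JSON object that holds its "fn" and its "kwargs". send_rows: Moves the arm, as the interface text tells. Its arguments: {"type":"object","properties":{"plan":{"type":"array"},"gripper":{"type":"number"},"grip_force":{"type":"number"}},"required":["plan"]}

```bash
mkdir -p pics; python3 - <<'E'
from plant import *
import cv2,numpy as np
s=get_state();print({k:np.round(v,3).tolist() for k,v in s.items()},tips_ahead)
for n in("side","top"):
    c=read_camera(n);cv2.imwrite(f"pics/{n}0.png",c["img"]);print(n,c["fx"],c["fy"],c["cx"],c["cy"],c["D"],np.round(c["world_from_camera"],3).tolist())
c=read_camera("wrist");cv2.imwrite("pics/w0.png",c["img"]);print(np.round(c["mount"],3).tolist())
E
```

```text
{'time': 0.0, 'qpos': [-1.377, 0.287, 1.578, -0.0, 1.279, -0.15], 'dq': [0.0, 0.001, -0.0, 0.0, 0.0, 0.0], 'joint_efforts': [0.0, -40.598, -29.262, -0.0, 0.006, 0.0], 'eef_pos': [0.227, -0.635, 0.244], 'tcp_rot': [-0.121, 0.698, -0.696, 0.121], 'contact_force': [-0.65, 0.241, -0.375], 'wrist_torque': [0.07, 0.015, 0.007], 'opening': 1.003} 0.014
side 453.71464061912366 453.71464061912366 316.83311036745704 243.37667865606835 [0.03132193 0.         0.         0.         0.        ] [[0.791, 0.407, -0.456, 0.9], [0.611, -0.503, 0.612, -0.53], [0.02, -0.762, -0.647, 0.662], [0.0, 0.0, 0.0, 1.0]]
top 484.6208957413441 484.6208957413441 317.36280253208497 232.39033650841412 [-0.10925025  0.          0.          0.          0.        ] [[-0.005, -0.998, 0.068, 0.441], [-1.0, 0.005, 0.008, -0.018], [-0.008, -0.068, -0.998, 1.095], [0.0, 0.0, 0.0, 1.0]]
[[-0.0, 0.955, 0.296, -0.075], [-0.0, -0.296, 0.955, -0.129], [1.0, 0.0, 0.0, 0.0], [0.0, 0.0, 0.0, 1.0]]
```

View pics/side0.png

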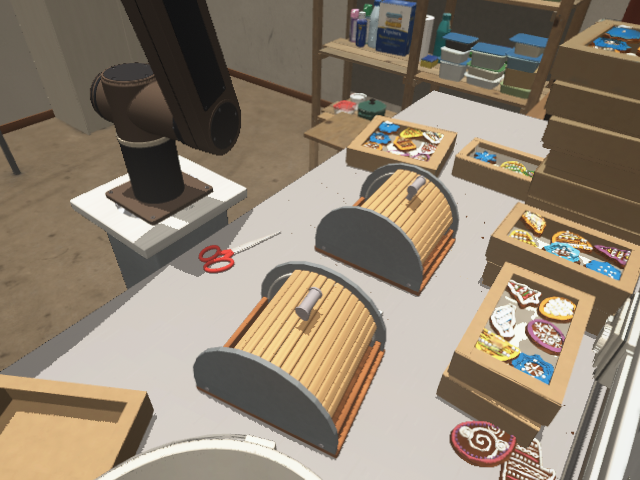

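View pics/top0.png

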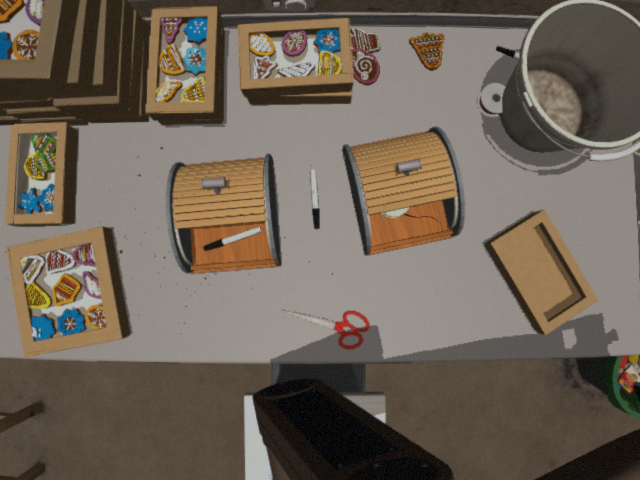

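The marker bin is on the left in the top view, with its handle at about (214,183). The other bin's handle is at about (409,166), and something pale lies inside it at about (397,212). I'll enlarge to confirm and measure.

```bash
python3 - <<'E'
import cv2,numpy as np
t=cv2.imread("pics/top0.png");s=cv2.imread("pics/side0.png")
a=cv2.resize(t[120:260,335:475],(560,560),interpolation=cv2.INTER_CUBIC)
b=cv2.resize(s[280:330,290:330],(240,300),interpolation=cv2.INTER_CUBIC)
b=cv2.copyMakeBorder(b,0,260,0,0,cv2.BORDER_CONSTANT)
cv2.imwrite("pics/c1.png",np.hstack([a,b]))
E
```

```text
(no output)
```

View pics/c1.png

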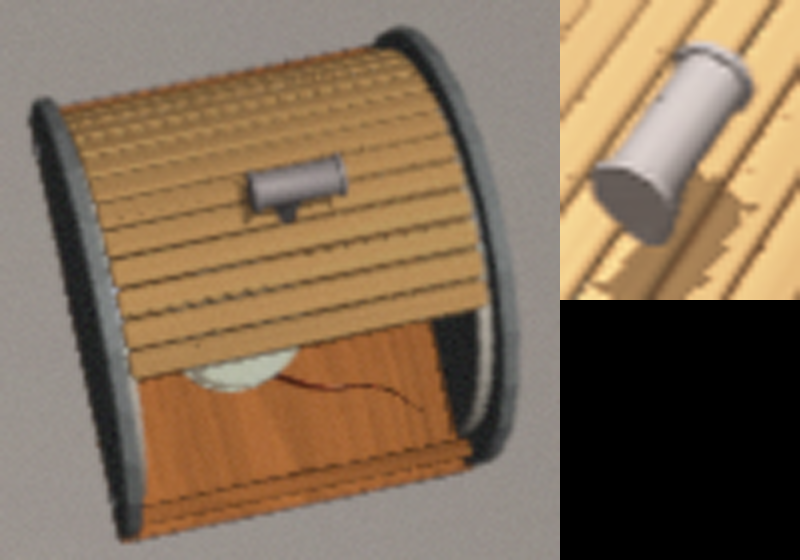

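View pics/w0.png

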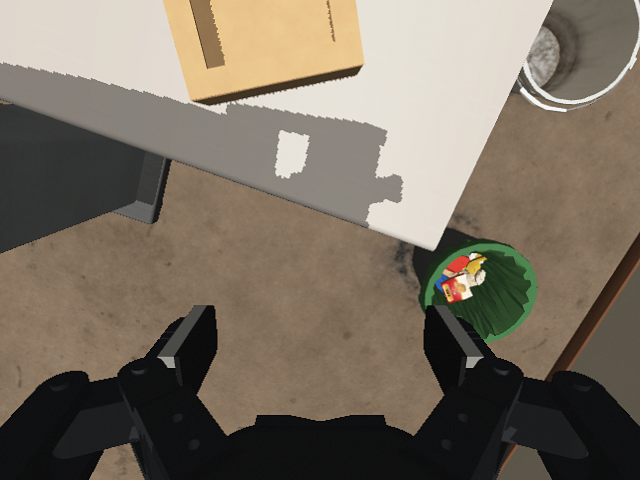

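The right-hand bin (y<0) holds the spool: a pale flange and red ribbon end show at crop (240,370). I'll fit the bin pose and cover angle from both views.

```bash
cat > h.py <<'E'
import numpy as np,cv2
from plant import *
from scipy.optimize import least_squares
from scipy.spatial.transform import Rotation as R
def cam(n):
    c=read_camera(n); W=np.linalg.inv(c["world_from_camera"]); K=np.array([[c["fx"],0,c["cx"]],[0,c["fy"],c["cy"]],[0,0,1.]])
    return c,lambda P: cv2.projectPoints(np.array(P,float),cv2.Rodrigues(W[:3,:3])[0],W[:3,3],K,np.array(c["D"],float))[0][:,0]
E
python3 - <<'E'
from h import *
(ct,T),(cs,S)=cam("top"),cam("side")
# handle centre triangulation
ut=np.array([[398,168],[420.2,163.7]]);us=np.array([[315.7,292],[302.3,314]])  # +y end, -y end
for i in range(2):
    r=least_squares(lambda p:np.r_[T([p])[0]-ut[i],S([p])[0]-us[i]],[.5,-.2,.2]);print("end",r.x.round(4),r.fun.round(1))
def pts(v):
    x,y,yaw,q,zb=v;c,s=np.cos(yaw),np.sin(yaw);M=np.array([[c,-s,0],[s,c,0],[0,0,1]]);o=[x,y,.035]
    hx,hz=-.15*np.cos(.698+q),.15*np.sin(.698+q)+zb
    L=[[hx,.0225,hz],[hx,-.0225,hz],[-.125,.103,-.035],[-.125,-.103,-.035],[.125,-.103,-.035]]
    return np.array(L)@M.T+o
def res(v):
    P=pts(v);return np.r_[(T(P[:4])-[*ut,[365.5,255],[457.5,236.5]]).ravel(),(S(P[[0,1,4]])-[*us,[336,456]]).ravel(),v[4]/.001]
r=least_squares(res,[.55,-.2,0,1.1,0]);print(r.x.round(4),r.fun.round(1));print(pts(r.x)[:2].mean(0))
# overlay
x,y,yaw,q,zb=r.x;A=np.linspace(0,np.pi,40);c,s=np.cos(yaw),np.sin(yaw);M=np.array([[c,-s,0],[s,c,0],[0,0,1]])
for n,cc,F in(("t",ct,T),("s",cs,S)):
    im=cc["img"].copy()
    for yy in(.103,-.103):
        L=np.c_[-.122*np.cos(A),0*A+yy,.122*np.sin(A)]@M.T+[x,y,.035]
        cv2.polylines(im,[F(L).round().astype(int)],False,(0,0,255))
    for p in F(pts(r.x)[:3] if 0 else pts(r.x)):cv2.circle(im,tuple(int(round(k)) for k in p),2,(255,0,255),-1)
    locals()[n]=im
    if n=="t":tt=cv2.resize(im[110:270,330:480],(450,480))
    else: ss=cv2.resize(im[250:470,180:400],(350,350))
ss=cv2.copyMakeBorder(ss,0,130,0,0,cv2.BORDER_CONSTANT);cv2.imwrite("pics/fit.png",np.hstack([tt,ss]))
E
```

```text
end [ 0.6266 -0.1643  0.1823] [-0.6 -0.7 -0.7  0. ]
end [ 0.6361 -0.2072  0.1798] [-0.9 -1.  -1.   0. ]
[ 6.0280e-01 -1.9260e-01  2.2840e-01  1.0713e+00 -3.0000e-04] [-0.8 -0.6 -0.4 -1.5  1.3  2.5 -3.2 -0.1 -0.7  0.1 -0.9 -0.4  0.4  1.7
 -0.3]
[ 0.63156593 -0.1859495   0.18179172]
```

View pics/fit.png

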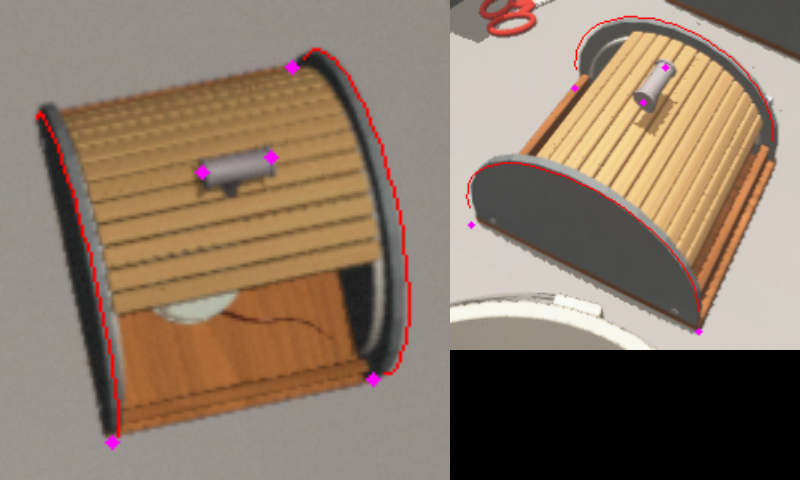

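```bash
cat >> h.py <<'E'
AX=np.array([.6028,-.1926,.035]);YAW=.2284
BX=np.array([np.cos(YAW),np.sin(YAW),0]);BY=np.array([-np.sin(YAW),np.cos(YAW),0])
def handle(q): return AX-.15*np.cos(.698+q)*BX+[0,0,.15*np.sin(.698+q)]
def goal_R(cur):
    best=None
    for s in(1,-1):
        z=s*BY;y=np.array([0,0,-1.]);G=R.from_matrix(np.c_[np.cross(y,z),y,z])
        d=(cur.inv()*G).as_rotvec()
        if best is None or np.linalg.norm(d)<np.linalg.norm(best[1]):best=(G,d)
    return best
def st():
    s=get_state();return s,np.array(s["eef_pos"]),R.from_quat(s["tcp_rot"])
E
python3 - <<'E'
from h import *
s,p,r=st();G,d=goal_R(r);print("axes\n",r.as_matrix().round(3),"turn units",(d/2/np.pi).round(4), np.degrees(d))
print(G.as_matrix().round(3))
t=np.array([.6316,-.186,.30]);print("shift in current axes",(r.inv().apply(t-p)/.12).round(3),"in goal axes",(G.inv().apply(t-p)/.12).round(3))
E
```

```text
axes
 [[-0.941 -0.     0.337]
 [-0.337  0.001 -0.941]
 [-0.    -1.    -0.001]] turn units [ 0.0002  0.0184 -0.    ] [ 0.06618182  6.61044929 -0.00708757]
[[-0.974  0.     0.226]
 [-0.226 -0.    -0.974]
 [ 0.    -1.    -0.   ]]
shift in current axes [-4.432 -0.458 -2.39 ] in goal axes [-4.128 -0.461 -2.884]
```

>>> {"fn": "send_rows", "kwargs": {"plan": [[[0,-0.23,0],[0,0.0184,0]],[[0,-0.23,0],[0,0,0]],[[-0.25,0,-0.17],[0,0,0]],[[-0.25,0,-0.17],[0,0,0]],[[-0.25,0,-0.17],[0,0,0]],[[-0.25,0,-0.17],[0,0,0]],[[-0.25,0,-0.17],[0,0,0]],[[-0.25,0,-0.17],[0,0,0]],[[-0.25,0,-0.17],[0,0,0]],[[-0.25,0,-0.17],[0,0,0]],[[-0.25,0,-0.17],[0,0,0]],[[0,0,0],[0,0,0]]], "gripper": 0, "grip_force": 20}}

```text
time: 1.45
eef_pos: [0.4513, -0.3924, 0.3006]
tcp_rot: [-0.082, 0.703, -0.702, 0.083]
contact_force: [0.9, -0.4, 0.2]
opening: 1.0
```

```bash
python3 - <<'E'
from h import *
s,p,r=st();G,d=goal_R(r);print(s["time"],p.round(4),"turn",(d/2/np.pi).round(4))
t=np.array([.6316,-.186,.30]);print("shift",(r.inv().apply(t-p)/.12).round(3))
E
```

```text
1.45 [ 0.4513 -0.3924  0.3006] turn [ 0.0001  0.0007 -0.0002]
shift [-1.859  0.008 -1.327]
```

>>> {"fn": "send_rows", "kwargs": {"plan": [[[-0.26,0,-0.19],[0,0,0]],[[-0.26,0,-0.19],[0,0,0]],[[-0.26,0,-0.19],[0,0,0]],[[-0.26,0,-0.19],[0,0,0]],[[-0.26,0,-0.19],[0,0,0]],[[-0.26,0,-0.19],[0,0,0]],[[-0.3,0,-0.19],[0,0,0]],[[0,0,0],[0,0,0]],[[0,0,0],[0,0,0]]]}}

```text
time: 2.35
eef_pos: [0.6304, -0.1895, 0.3]
tcp_rot: [0.081, -0.702, 0.703, -0.081]
contact_force: [0.3, -0.1, -0.7]
opening: 0.996
```

```bash
python3 - <<'E'
from h import *
s,p,r=st();c=read_camera("wrist");G,d=goal_R(r);print(p.round(4),"turn",(d/2/np.pi).round(4))
h=handle(1.0713);print("shift to TCP target",(r.inv().apply(h+[0,0,-.005]-p)/.12).round(3))
Twc=np.eye(4);Twc[:3,:3]=r.as_matrix();Twc[:3,3]=p;W=np.linalg.inv(Twc@c["mount"])
K=np.array([[c["fx"],0,c["cx"]],[0,c["fy"],c["cy"]],[0,0,1.]])
P=np.array([h+.0225*BY,h-.0225*BY]);u=cv2.projectPoints(P,cv2.Rodrigues(W[:3,:3])[0],W[:3,3],K,np.array(c["D"],float))[0][:,0];print(u)
im=c["img"].copy()
for k in u:cv2.circle(im,tuple(int(round(v)) for v in k),3,(255,0,255),-1)
cv2.imwrite("pics/w1.png",im)
E
```

```text
[ 0.6304 -0.1895  0.3   ] turn [-0.      0.0002  0.0002]
shift to TCP target [-0.018  1.025 -0.027]
[[284.0182071  236.87136858]
 [346.1879536  236.94543067]]
```

View pics/w1.png

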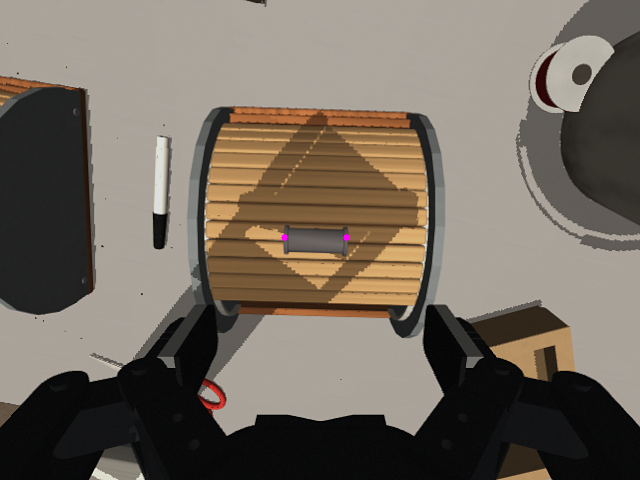

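The bar is at about (316,241) in the wrist view, within about 2.5 mm of the fit. A loose spool also lies by the bucket; it plays no part in the task. Descending to grasp.

>>> {"fn": "send_rows", "kwargs": {"plan": [[[0,0.2,-0.027],[0,0,0]],[[0,0.2,0],[0,0,0]],[[0,0.2,0],[0,0,0]],[[0,0.2,0],[0,0,0]],[[0,0.15,0],[0,0,0]],[[0,0.1,0],[0,0,0]],[[0,0,0],[0,0,0]],[[0,0,0],[0,0,0]]]}}

```text
time: 3.2
eef_pos: [0.6296, -0.1874, 0.1753]
tcp_rot: [0.08, -0.702, 0.703, -0.08]
contact_force: [-0.1, 0.7, -0.6]
opening: 0.992
```

>>> {"fn": "send_rows", "kwargs": {"plan": [[[0,0,0],[0,0,0]],[[0,0,0],[0,0,0]],[[0,0,0],[0,0,0]],[[0,0,0],[0,0,0]],[[0,0,0],[0,0,0]],[[0,0,0],[0,0,0]],[[0,0,0],[0,0,0]],[[0,0,0],[0,0,0]]], "gripper": 1, "grip_force": 25}}

```text
time: 4.0
eef_pos: [0.6301, -0.1861, 0.1758]
tcp_rot: [-0.08, 0.703, -0.702, 0.081]
contact_force: [-0.7, 2.6, 5.5]
opening: 0.518
```

```bash
python3 - <<'E'
from h import *
s,p,r=st();print(s["time"],p.round(4),s["opening"],np.round(s["contact_force"],2),np.round(s["wrist_torque"],2))
# arc waypoints relative to present pose; q0 from fit, less 2.5 mm
q0=1.0713-.0025/.147
qs=np.linspace(q0,-0.01,13);H=np.array([handle(q) for q in qs]);D=np.diff(H,axis=0)
print((r.inv().apply(D)/.12).round(3).tolist())
im=read_camera("side")["img"];cv2.imwrite("pics/s1.png",cv2.resize(im[180:440,180:440],(520,520)))
E
```

```text
4.0 [ 0.6301 -0.1861  0.1758] 0.518061643215919 [-0.67  2.61  5.53] [ 0.58  0.3  -0.27]
[[0.11, -0.015, 0.0], [0.111, -0.006, 0.0], [0.111, 0.004, 0.0], [0.11, 0.014, 0.0], [0.108, 0.024, 0.0], [0.106, 0.033, 0.0], [0.102, 0.042, 0.0], [0.098, 0.051, 0.0], [0.093, 0.06, 0.0], [0.088, 0.068, 0.0], [0.081, 0.075, 0.0], [0.074, 0.082, 0.0]]
```

View pics/s1.png

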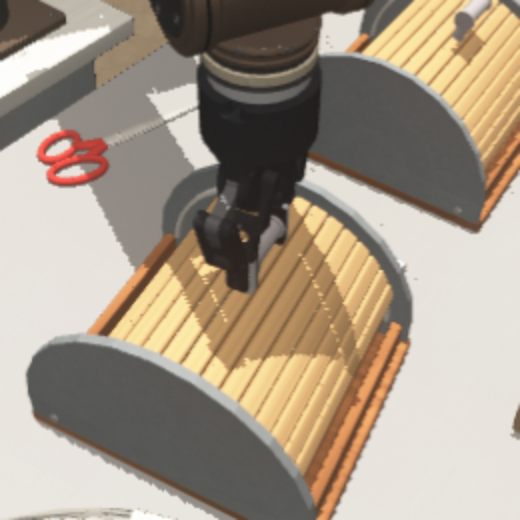

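The bar is gripped end to end, with the opening at 44 mm. Rolling the first half now.

>>> {"fn": "send_rows", "kwargs": {"plan": [[[0.055,-0.007,0],[0,0,0]],[[0.055,-0.007,0],[0,0,0]],[[0.11,-0.006,0],[0,0,0]],[[0.11,0.004,0],[0,0,0]],[[0.11,0.014,0],[0,0,0]],[[0.11,0.024,0],[0,0,0]],[[0.106,0.033,0],[0,0,0]],[[0,0,0],[0,0,0]]]}}

```text
time: 4.85
eef_pos: [0.5511, -0.2021, 0.1677]
tcp_rot: [-0.081, 0.704, -0.701, 0.079]
contact_force: [-3.9, 7.9, 5.8]
opening: 0.526
```

```bash
python3 - <<'E'
from h import *
s,p,r=st();print(s["time"],p.round(4),s["opening"],np.round(s["contact_force"],2),np.round(s["wrist_torque"],2))
print((r.inv().apply(handle(.53)-[0,0,.0065]-p)/.12).round(3))
E
```

```text
4.85 [ 0.5511 -0.2021  0.1677] 0.5258175660267919 [-3.9   7.89  5.76] [ 1.15  0.41 -0.24]
[-0.017 -0.018  0.021]
```

>>> {"fn": "send_rows", "kwargs": {"plan": [[[0.1,0.042,-0.01],[0,0,0]],[[0.098,0.051,-0.01],[0,0,0]],[[0.093,0.06,0],[0,0,0]],[[0.088,0.068,0],[0,0,0]],[[0.08,0.075,0],[0,0,0]],[[0.037,0.041,0],[0,0,0]],[[0.037,0.041,0],[0,0,0]],[[0,0,0],[0,0,0]],[[0,0,0],[0,0,0]]]}}

```text
time: 5.75
eef_pos: [0.4877, -0.2148, 0.1207]
tcp_rot: [-0.082, 0.704, -0.701, 0.079]
contact_force: [-4.9, 4.6, 1.1]
opening: 0.526
```

```bash
python3 - <<'E'
from h import *
s,p,r=st();print(s["time"],p.round(4),s["opening"],np.round(s["contact_force"],2),np.round(s["wrist_torque"],2))
print("to shut",(r.inv().apply(handle(0)-[0,0,.0065]-p)/.12).round(3))
im=read_camera("side")["img"];cv2.imwrite("pics/s2.png",cv2.resize(im[180:460,160:400],(480,560)))
E
```

```text
5.75 [ 0.4877 -0.2148  0.1207] 0.5261078710150471 [-4.87  4.57  1.05] [ 0.56  0.22 -0.27]
to shut [-0.018 -0.035  0.037]
```

View pics/s2.png

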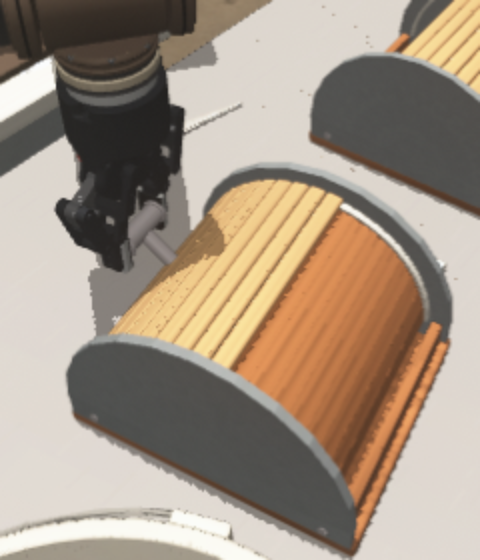

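The cover followed the handle and is close to shut. I'll push a little further to feel for the stop.

>>> {"fn": "send_rows", "kwargs": {"plan": [[[0.02,0.025,0],[0,0,0]],[[0.02,0.025,0],[0,0,0]],[[0,0,0],[0,0,0]],[[0,0,0],[0,0,0]]]}}

```text
time: 6.2
eef_pos: [0.4876, -0.2149, 0.1204]
tcp_rot: [-0.078, 0.704, -0.701, 0.082]
contact_force: [-0.5, 15.9, 19.5]
opening: 0.53
```

The tool did not move and the force rose to 20 N, so the cover is at its stop. Relaxing, opening, then lifting.

>>> {"fn": "send_rows", "kwargs": {"plan": [[[-0.03,-0.04,0],[0,0,0]],[[0,0,0],[0,0,0]]]}}

```text
time: 6.4
eef_pos: [0.4879, -0.2148, 0.1208]
tcp_rot: [-0.081, 0.704, -0.701, 0.08]
contact_force: [-2.6, 5.6, 3.6]
opening: 0.527
```

>>> {"fn": "send_rows", "kwargs": {"plan": [[[0,0,0],[0,0,0]],[[0,0,0],[0,0,0]],[[0,0,0],[0,0,0]],[[0,0,0],[0,0,0]],[[0,0,0],[0,0,0]],[[0,0,0],[0,0,0]],[[0,0,0],[0,0,0]]], "gripper": 0}}

```text
time: 7.1
eef_pos: [0.4889, -0.2167, 0.1214]
tcp_rot: [0.081, -0.702, 0.703, -0.081]
contact_force: [-0.4, -0.2, -0.4]
opening: 0.998
```

```bash
python3 - <<'E'
from h import *
s,p,r=st();c=read_camera("wrist")
print(s["time"],p.round(4),s["opening"],np.round(s["contact_force"],2),np.round(s["wrist_torque"],2))
cv2.imwrite("pics/w2.png",c["img"])
E
```

```text
7.1 [ 0.4889 -0.2167  0.1214] 0.9977873347045239 [-0.41 -0.22 -0.35] [ 0.02  0.02 -0.01]
```

View pics/w2.png

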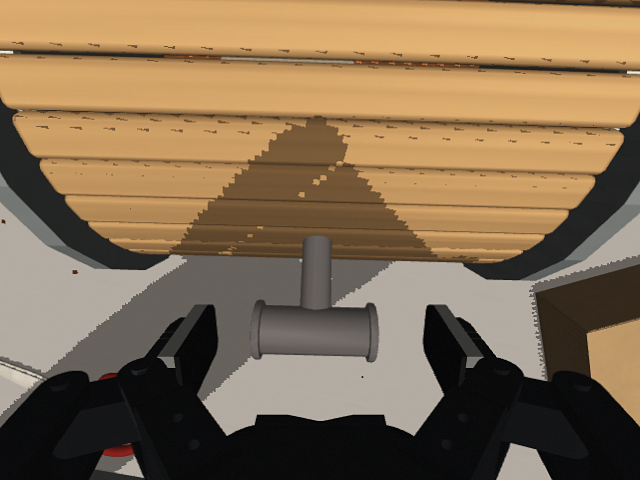

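Released, with clear gaps on both sides of the bar at (315,332). Lifting straight up.

>>> {"fn": "send_rows", "kwargs": {"plan": [[[0,-0.1,0],[0,0,0]],[[0,-0.2,0],[0,0,0]],[[0,-0.25,0],[0,0,0]],[[0,-0.25,0],[0,0,0]],[[0,-0.25,0],[0,0,0]],[[0,-0.25,0],[0,0,0]],[[0.2,0,0],[0,0,0]],[[0,0,0],[0,0,0]],[[0,0,0],[0,0,0]],[[0,0,0],[0,0,0]]]}}

```text
time: 8.15
eef_pos: [0.4656, -0.2218, 0.2769]
tcp_rot: [-0.081, 0.703, -0.702, 0.08]
contact_force: [-0.3, -0.3, 0.8]
opening: 0.999
```

```bash
python3 - <<'E'
from h import *
s,p,r=st();print(s["time"],p.round(4),np.round(s["contact_force"],2),np.abs(s["dq"]).max())
c,S=cam("side");im=c["img"];old=cv2.imread("pics/side0.png")
d=cv2.absdiff(im,old)[160:240,385:450];print("marker handle diff",d.mean(),d.max())
print("handle shut pred px",S([handle(0),handle(.13)]))
cv2.imwrite("pics/s3.png",im)
E
```

```text
8.15 [ 0.4656 -0.2218  0.2769] [-0.3  -0.26  0.83] 0.01074947743802537
marker handle diff 7.024807692307692 11
handle shut pred px [[225.70910256 294.76260901]
 [232.08018981 291.25923575]]
```

View pics/s3.png

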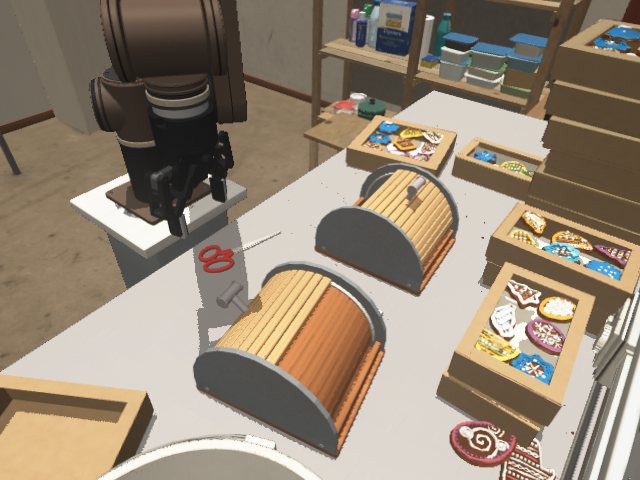

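The handle is within about 5 px of its predicted shut position. The 0.13 rad limit is only about 7 px away, so I'll triangulate with an enlarged pair.

```bash
python3 - <<'E'
from h import *
s=cv2.imread("pics/s3.png");t=read_camera("top")["img"];cv2.imwrite("pics/t3.png",t)
a=cv2.resize(t[130:270,340:480],(420,420),interpolation=cv2.INTER_CUBIC);b=cv2.resize(s[270:330,205:265],(360,360),interpolation=cv2.INTER_CUBIC)
cv2.imwrite("pics/c3.png",np.hstack([a,cv2.copyMakeBorder(b,0,60,0,0,cv2.BORDER_CONSTANT)]))
E
```

```text
(no output)
```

View pics/c3.png

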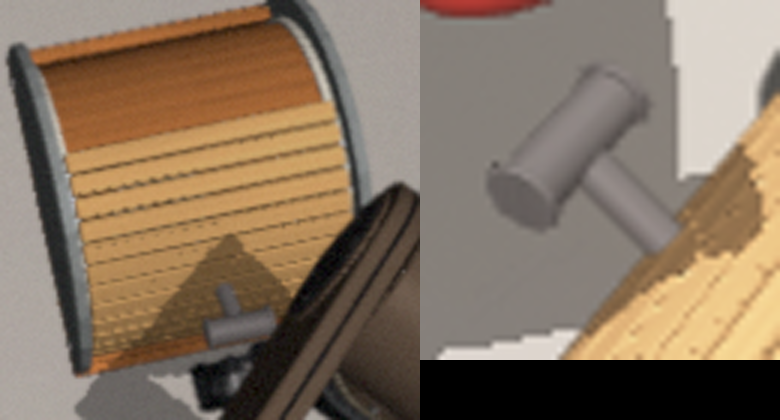

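```bash
python3 - <<'E'
from h import *
(_,T),(_,S)=cam("top"),cam("side")
E=[]
for ut,us in(([410,240.7],[237.7,285.3]),([430.3,236.3],[222,302.8])):
    E.append(least_squares(lambda p:np.r_[T([p])[0]-ut,S([p])[0]-us],[.5,-.2,.13]).x)
h=np.mean(E,0);d=h-AX;x,z=d@BX,d[2];print(np.round(E,4),h.round(4),"local",x,d@BY,z,"r",np.hypot(x,z),"q",np.arctan2(z,-x)-.698)
h0=np.array([.6314,-.1858,.181]);d0=h0-h;print("chord",np.linalg.norm(d0[[0,1,2]]),"delta q",2*np.arcsin(np.linalg.norm(d0)/.3))
E
```

```text
[[ 0.4901 -0.1933  0.1321]
 [ 0.4983 -0.2348  0.1317]] [ 0.4942 -0.2141  0.1319] local -0.11068379059168 0.00368449953429616 0.09687249918930321 r 0.14708902949888691 q 0.020953728270957095
chord 0.1484877819993592 delta q 1.0355759207065687
```

The handle measures z = 0.132 (shut predicts 0.131) and q ≈ 0.02, which is well within 0.13. Handing in.

```bash
python3 -c "
from plant import *
print(get_state()['time'],sign_off())"
```

```text
the job is handed in; nothing more can be done
8.35 None
```

The cover of the bin holding the ribbon spool is rolled shut and let go, and I handed the job in at 8.35 s of the 35 s allowed. The spool bin is the right-hand one, at y < 0. I gripped its handle bar end to end from above, rolled it along its arc at about 0.13 m/s commanded, and eased it onto its stop. The gripper then opened and lifted clear.

**Last checks:**
- **Cover shut:** two-view triangulation of the handle gives a cover angle of about 0.02 rad, against the 0.13 limit. When I pressed further, the cover did not move and the force rose to about 20 N. The force direction was not cleanly along the rolling path, so I relied on the triangulation.
- **Robot clear:** wrist force is near zero (under 1 N) and the arm is still.
- **Other bin:** the marker bin's handle looks unmoved against the first picture. The pixel difference there is a uniform 7 levels with a maximum of 11, which looks like shading rather than motion.
- **Small disagreement:** in the side view alone, the handle sat about 5 px off its predicted shut position. I put that down to a few millimetres of error in the fitted bin pose.

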